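Strip the membrane filter unit after a run

ROBOT

A 7-joint arm with a two-finger parallel gripper is mounted at the origin on the work surface. World frame = base frame: x ahead of the robot, y to its left, z up, the work surface at z = 0. Lengths are in m, angles in rad, forces in N, time in s.
With the tool pointing down it reaches from about 0.425 to 0.925 m from the base axis. Payload 6.8 kg.
Tool frame: the origin (TCP) lies on the mounting face of the last link; the fingertips stand 173 mm ahead of it and the grasp point (between the pads) lies 155 mm ahead of it; z points along the fingers, y is the line along which they close (so a half turn about z gives the same grasp; the last joint's range is limited). The gripper opens to 85 mm and grips with 20 to 120 N. Pads are 22 mm wide; open, the fingers measure 114 mm over their backs; the gripper's body (76 mm by 85 mm) begins 54 mm behind the grasp point. The pads swing forward as they close: fully open they stand 13 mm farther back than shut.
Start: joints at [-0.108, 0.477, 0.022, 1.555, -0.011, 1.109, -0.083], TCP at [0.675, 0, 0.405] pointing down, gripper open.
Joint ranges: [-2.96, 2.96], [-0.34, 2.1], [-1.41, 1.46], [0.24, 2.44], [-1.37, 4.51], [0.17, 1.92], [-2.96, 2.96]. Speed limits (rad/s): [2.39, 2.39, 3.14, 3.14, 3.14, 3.14, 3.14].

INTERFACE

Orientations are given as a unit quaternion [w, x, y, z].
In Python, from station import bot gives the robot as it stands. The module is installed in compiled form; this text tells all that it offers.
- The arm moves only by the shell command python3 -m pendant 'ROWS' [FORCE]. ROWS is JSON, a list of rows, each a list of 5 numbers: the finger opening in m, from 0 to 0.0854, then the shift along the tool's x, y, z in m, then the turn about the tool's z in degrees. In form: [[jaw, x, y, z, yaw], ...]. A call has 1 to 12 rows; each row shifts and turns the commanded pose from where the row before left it, along the tool's axes as they then stand; what a row does not reach is not made up. A row lasts 1/12 s, in which the tool goes at most 41.7 mm and 7.16 degrees, less where a joint would pass 70% of its speed; a pose out of reach is approached as far as the arm can. A call with a gripper value outside its range is refused whole. The fingers move at their own pace and stop on an object; FORCE is the grip in N (left out, the last holds). Time passes only in rows, so rows that do not move let the fingers close. It gives the time, the measured TCP pose, the force, the opening and the grip force at its end, in the units of the state.
- bot.get_obs(): the state, without advancing time (a new reading comes with each control period).
- bot.read_camera(name): name is "scene" or "side" or "wrist"; returns (picture, depth): 400x640x3 uint8, blue, green, red; 400x640 float32, m along the optical axis (not along the pixel's ray), 0 where there is no reading.
- bot.camera_model(name): a dict with "intrinsics" (3x3 intrinsics, pixels), "dist_coeffs" ([k1, k2, p1, p2, k3] as OpenCV has them; the pictures are not rectified), "R" (3x3) and "t" (3): a world point X has camera coordinates R X + t. Camera axes: x right, y down, z forward; pixel columns grow to the right and rows downward; lengths in m; the calibration is good to about 2 mm. A picture is of the moment at which its call begins: read the wrist's pose just before it. camera_model takes no time and is no camera call; for the wrist camera it gives the pose at the moment of the call.
- bot.hand_in(): hands the job in; it is judged then, once.
Trained networks look in the newest picture that a camera, given by its name, has taken for a name from the list of things; names that differ only in an ending like _2 or _b are one class to them, and where a whole thing is asked for, a point or a joint stands for the part that bears it (a point fixed in the world has none). Each returns a list of dicts, best first, with "score" (0 to 1); they miss things now and then, are a little off and sometimes report something else, mostly with a low value. They report only what shows in the picture. A call takes as long as a camera call.
- bot.boxes_of(name, camera): "at" ([column, row] in pixels, amid what is visible of it).
- bot.trace(name, camera): "mask" (400x640 bool, what is visible of it) and "at" ([column, row] in pixels, amid what is visible of it).
- bot.pinpoint(name, camera): "at" ([column, row] in pixels: a listed point, or the origin of a listed thing).
The state is a dict: "t": time; "q": joint angles; "joint_vel": joint speeds; "joint_torque": joint torques, N m; "eef_pos": TCP position; "tool_rot": TCP orientation; "contact_force": force on the tool from outside, world axes, zero at the start; "torque": the same for the moment, N m; "gripper_width": opening from 0.0 (shut) to 1.0 (fully open); "grasp_force": force on a finger pad.
Only numpy, scipy, OpenCV 4.12 (cv2) and the standard library are available. Lean on these libraries where they do the work, as an engineer would, in place of code of your own. Each camera call takes 0.05 s, during which the arm holds its last target. There are 200 camera calls.

TASK

The water-filtration unit has to be cleaned: take the stack on the vacuum stand apart from the top down, one part at a time, setting each part down the same way up as it is and without dropping it. The black lid goes in the round white dish, the tall steel funnel over the peg of the drain stand right down onto its foot, the white pre-filter ring flat in the little metal tray, and the steel filter base stem-down in the middle opening of the blue wire rack. Leave the loop jar and the wash bottle where they stand.

Things in the scene. Friction and masses are not known exactly. Their poses are not given: they have to be found in the camera images.
- lid: Loose. Black plastic lid, the top of the stack, 32 mm tall, 50 g. Origin: centre of its underside, z up. From the origin up: plug 36 mm dia. 0-6 mm, cap 46 mm dia. 6-12 mm, round grip knob 18 mm dia. 12-32 mm. The plug hangs in the funnel with 2 mm play, the cap on its rim; at the start its origin is 205 mm over the bench.
- funnel: Loose. Straight tubular stainless funnel, open right through, 90 mm tall, 160 g. Origin: centre of its lower end, z up. Foot 42 mm outside, 34 mm inside dia. (0-12 mm); tube 46 mm outside, 40 mm inside dia.; thicker grip band 52 mm outside dia. at the top (74-90 mm). Its foot stands in an 8 mm deep round recess of the pre-filter ring with 2 mm play.
- prefilter: Loose. White plastic pre-filter ring, round with a screen across it, 30 mm tall, 90 g. Origin: centre of its underside, z up. Foot 48 mm dia. (0-8.5 mm), flange 58 mm dia. (8.5-30 mm), recess in its top 46 mm dia., 8 mm deep. Its foot stands in an 8 mm deep recess of the filter base with 2 mm play.
- base: Loose. Stainless filter base, bottom of the stack, 46 mm tall, 280 g. Origin: lower end of its stem, z up. Stem 14 mm dia. (0-24 mm), collar 66 mm dia. (24-46 mm), flat below, recess on top. The collar sits on the 46 mm dia. port (bore 22 mm, top 85 mm over the bench) of the fixed vacuum stand, a level steel tube 40 mm dia., about 150 mm long, top 58 mm over the bench.
- dish: Fixed. Shallow round white dish for the lid, 80 mm outside, 76 mm inside dia., 15 mm high, floor 3 mm thick. Origin: centre of its underside, on the bench.
- drain_post: Fixed. Drain stand for the funnel: dark steel round foot plate 100 mm dia., 8 mm thick, with one upright steel peg 12 mm dia. at its centre, round tip 70 mm above the bench. Origin: centre of its underside, on the bench.
- tray: Fixed. Small aluminium tray for the pre-filter ring, 100 mm (its x) by 88 mm (its y) outside, 15 mm high, walls and floor 2 mm. Origin: centre of its underside, on the bench.
- rack: Fixed. Blue wire rack for the filter base, open 3 x 3 grid of 4 mm wires at 34 mm pitch (square openings 30 mm clear), about 106 mm square, wires' top 62 mm above the bench, nothing but a low wire grid (top 6 mm above the bench) below. Origin: on the bench under the centre of the middle opening; x and y along the wires.
- loop_jar: Loose bystander. White jar 66 mm dia., 94 mm tall, with a bunch of thin steel inoculating loops standing in it up to 200 mm. Origin: centre of its underside.
- wash_bottle: Loose bystander. White wash bottle 68 mm dia., about 205 mm tall, red cap and bent spout. Origin: centre of its underside.

How it is judged:
On the way, in this order (a step that is already met when the one before it is completed fails the run):
1. the lid lies knob up in the round white dish, let go (horizontal distance between lid and dish below 0.022 m and z of lid in the frame of dish between -0.001 and 0.007 m and angle between lid's own z axis and vertical below 0.12 rad and linear speed of lid below 0.02 m/s and angular speed of lid below 0.3 rad/s and contact force between the fingers and lid below 0.3 N), for 0.2 s.
2. the funnel stands upright over the peg, down on its foot plate, let go (horizontal distance between funnel and drain_post below 0.013 m and z of funnel in the frame of drain_post between 0.004 and 0.012 m and angle between funnel's own z axis and vertical below 0.12 rad and linear speed of funnel below 0.02 m/s and angular speed of funnel below 0.3 rad/s and contact force between the fingers and funnel below 0.3 N), for 0.2 s.
3. the pre-filter ring lies flat in the metal tray, let go (horizontal distance between prefilter and tray below 0.03 m and z of prefilter in the frame of tray between -0.002 and 0.006 m and angle between prefilter's own z axis and vertical below 0.12 rad and linear speed of prefilter below 0.02 m/s and angular speed of prefilter below 0.3 rad/s and contact force between the fingers and prefilter below 0.3 N), for 0.2 s.
4. the filter base hangs level in the middle opening of the wire rack, let go (horizontal distance between base and rack below 0.012 m and z of base in the frame of rack between 0.034 and 0.042 m and angle between base's own z axis and vertical below 0.12 rad and linear speed of base below 0.02 m/s and angular speed of base below 0.3 rad/s and contact force between the fingers and base below 0.3 N), for 0.2 s.
At the end, for the whole second after the job is handed in: Lid, funnel, pre-filter ring and base each rest upright (within 7 degrees), released and still, in their own place and down on its floor, foot plate or wires (height within 4 mm); centres within 22 mm of the dish's, 13 mm of the peg's, 30 mm of the tray's and 12 mm of the rack's centre (all of step 1 and all of step 2 and all of step 3 and all of step 4); the robot touches nothing.
It fails at once if a part of the filter unit is dropped (falls faster than 0.7 m/s, about 25 mm, out of the gripper) ((linear speed of lid above 0.7 m/s and contact force between the fingers and lid below 0.3 N) or (linear speed of funnel above 0.7 m/s and contact force between the fingers and funnel below 0.3 N) or (linear speed of prefilter above 0.7 m/s and contact force between the fingers and prefilter below 0.3 N) or (linear speed of base above 0.7 m/s and contact force between the fingers and base below 0.3 N)).
It fails at once if the loop jar is shifted by more than 30 mm or tipped (distance of loop_jar from where it was at the start of the episode above 0.03 m or angle between loop_jar's own z axis and vertical above 0.3 rad).
It fails at once if the wash bottle is shifted by more than 30 mm or tipped (distance of wash_bottle from where it was at the start of the episode above 0.03 m or angle between wash_bottle's own z axis and vertical above 0.3 rad).
It also fails if it takes over 120 s, if anything falls off the work surface, if the arm or the gripper's body presses on something with over 40 N, if the wrist force passes 120 N, or if a joint passes its speed limit or range.

## Working session

There is one attempt and no reset: what is moved stays moved. The work goes in short steps, Python scripts to look and compute and a shell command to move; the robot and the scene stay as the last step left them, time stands still between calls to the robot, and variables do not carry over. Pictures are saved under pics/ and viewed, at most 14 in all, crops included, and the job is handed in when it is done.

```bash
mkdir -p pics
cat > h.py <<'E'
import numpy as np, cv2
from station import bot
def model(c):
    m=bot.camera_model(c); return [np.array(m[k],float) for k in("intrinsics","dist_coeffs","R","t")]
def back(c,uv,depth=None,z=None,m=None):
    K,d,R,t=m or model(c); uv=np.array(uv,float).reshape(-1,1,2)
    r=cv2.undistortPoints(uv,K,d).reshape(-1,2); r=np.c_[r,np.ones(len(r))]
    if depth is not None: return (r*np.array(depth).reshape(-1,1)-t)@R
    o=-R.T@t; w=r@R; return o+w*((z-o[2])/w[:,2])[:,None]
def cloud(c,mask,dep,m=None):
    v,u=np.where(mask&(dep>0)); return back(c,np.c_[u,v],depth=dep[v,u],m=m)
E
python3 - <<'E'
from h import *
o=bot.get_obs(); print(o['eef_pos'],o['tool_rot'],o['gripper_width'])
names="lid funnel prefilter base dish drain_post tray rack loop_jar wash_bottle".split()
for c in("scene","side"):
    im,dep=bot.read_camera(c); cv2.imwrite(f"pics/{c}0.png",im)
    for n in names:
        for k in bot.trace(n,c)[:1]:
            P=cloud(c,k["mask"],dep)
            if len(P): print(c,n,round(k["score"],2),np.round(k["at"]),"min",P.min(0).round(3),"max",P.max(0).round(3),"p2-98",np.percentile(P,[3,97],axis=0).round(3).tolist())
E
```

```text
[6.74721924e-01 1.59065254e-05 4.03732685e-01] [-6.09376843e-04  7.07111618e-01  7.07101345e-01 -6.89473942e-04] 0.9982259514713221
scene lid 0.57 [342. 212.] min [ 0.42  -0.003 -0.002] max [0.675 0.141 0.24 ] p2-98 [[0.438, 0.015, 0.008], [0.673, 0.138, 0.238]]
scene funnel 0.86 [341. 237.] min [0.639 0.099 0.122] max [0.679 0.143 0.213] p2-98 [[0.652, 0.103, 0.128], [0.677, 0.14, 0.212]]
scene prefilter 0.74 [414. 240.] min [ 0.358  0.176 -0.002] max [0.529 0.295 0.067] p2-98 [[0.392, 0.183, 0.001], [0.526, 0.292, 0.065]]
scene base 0.67 [337. 263.] min [0.581 0.087 0.   ] max [0.686 0.15  0.113] p2-98 [[0.647, 0.092, 0.079], [0.685, 0.149, 0.11]]
scene dish 0.65 [277. 175.] min [ 0.4   -0.226 -0.002] max [ 0.452 -0.177  0.011] p2-98 [[0.401, -0.226, 0.0], [0.452, -0.178, 0.009]]
scene drain_post 0.79 [324. 203.] min [ 0.408 -0.069  0.003] max [0.508 0.007 0.072] p2-98 [[0.416, -0.064, 0.006], [0.504, 0.001, 0.057]]
scene rack 0.8 [417. 237.] min [ 0.349  0.176 -0.004] max [0.528 0.295 0.067] p2-98 [[0.385, 0.184, 0.001], [0.526, 0.293, 0.066]]
scene loop_jar 0.68 [431. 318.] min [
[... 883 characters left out ...]
.474, -0.175, 0.012]]
side drain_post 0.89 [368. 256.] min [ 0.408 -0.133 -0.006] max [0.508 0.032 0.071] p2-98 [[0.416, -0.082, -0.003], [0.503, 0.026, 0.055]]
side tray 0.94 [299. 235.] min [ 0.593 -0.173 -0.006] max [0.671 0.113 0.127] p2-98 [[0.599, -0.155, -0.003], [0.666, -0.051, 0.013]]
side rack 0.87 [370. 322.] min [ 0.407  0.113 -0.003] max [0.528 0.299 0.065] p2-98 [[0.417, 0.183, -0.002], [0.526, 0.297, 0.063]]
side loop_jar 0.96 [260. 345.] min [ 0.629  0.111 -0.004] max [0.734 0.378 0.202] p2-98 [[0.637, 0.309, 0.001], [0.698, 0.37, 0.172]]
side wash_bottle 0.62 [304. 177.] min [ 0.601 -0.698 -0.006] max [0.677 0.015 0.295] p2-98 [[0.611, -0.352, 0.006], [0.671, -0.318, 0.164]]
```

View pics/scene0.png

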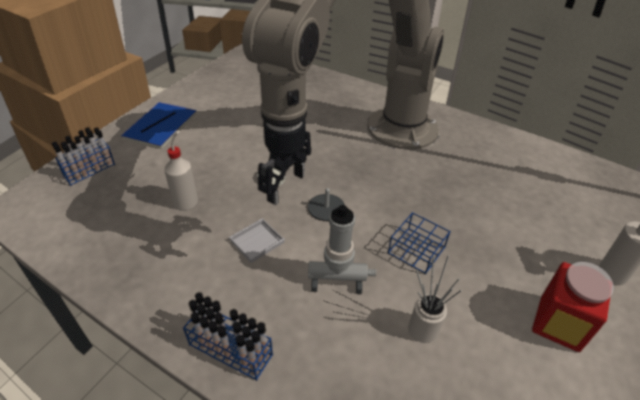

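View pics/side0.png

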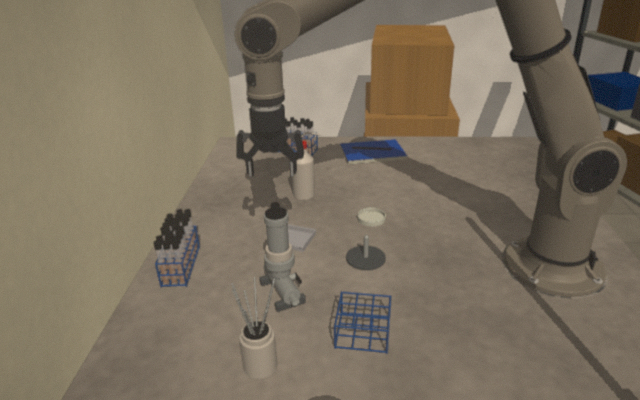

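The scene picture shows the stack with its black lid at (342,215), tray (256,239), drain stand (325,205), rack (418,243), loop jar (430,315) and wash bottle (181,185). The dish is hidden behind the gripper there. The side picture shows the dish at (371,216), peg foot (366,257), rack (363,320) and lid (276,209). I'll raise the arm and look with the wrist camera.

```bash
python3 -m pendant '[[0.0854,0,-0.02,-0.035,0],[0.0854,0,-0.02,-0.035,0],[0.0854,0,-0.02,-0.035,0],[0.0854,0,-0.02,-0.035,0],[0.0854,0,-0.02,-0.02,0],[0.0854,0,0,0,0]]'
python3 - <<'E'
from h import *
names="lid dish drain_post tray rack".split()
m=model("wrist"); print("cam",-m[2].T@m[3], m[2][2])
im,dep=bot.read_camera("wrist"); cv2.imwrite("pics/w1.png",im)
for n in names:
    for k in bot.trace(n,"wrist")[:1]:
        P=cloud("wrist",k["mask"],dep,m)
        if len(P): print(n,round(k["score"],2),np.round(k["at"]),"p",np.percentile(P,[2,98],axis=0).round(3).tolist())
E
```

```text
t: 1.6
eef_pos: [0.5729, -0.0003, 0.5713]
tool_rot: [0.003, 0.707, 0.707, 0.004]
contact_force: [1.7, -0.8, -0.1]
gripper_width: 0.998
grasp_force: 0.0
cam [0.57302659 0.08180781 0.53991605] [ 0.00840291 -0.31857969 -0.94785883]
lid 0.8 [391.  67.] p [[0.631, 0.096, 0.214], [0.673, 0.137, 0.237]]
dish 0.64 [246. 258.] p [[0.402, -0.254, -0.0], [0.476, -0.177, 0.014]]
drain_post 0.59 [250. 165.] p [[0.414, -0.068, 0.005], [0.503, 0.023, 0.058]]
tray 0.86 [354. 205.] p [[0.601, -0.158, -0.001], [0.706, -0.058, 0.015]]
rack 0.98 [244.  20.] p [[0.414, 0.181, 0.002], [0.52, 0.233, 0.063]]
```

View pics/w1.png

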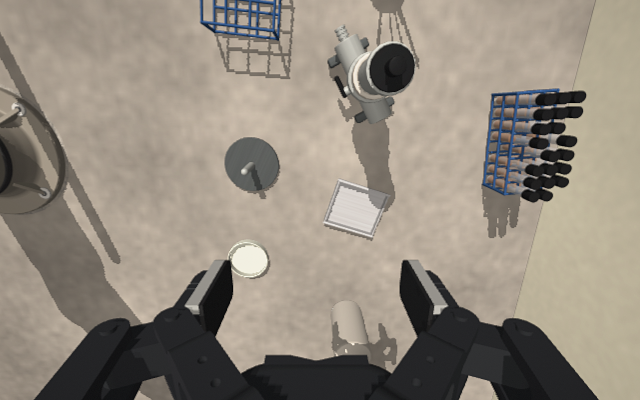

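The wrist picture shows the lid with its knob at (398,65), the post foot at (252,165), the dish at (249,259), the tray at (357,209) and the rack partly in view at (243,18). All five masks match. I'll refine the centres from this view.

```bash
cat >> h.py <<'E'
def enc(P,lo,hi):
    Q=P[(P[:,2]>lo)&(P[:,2]<hi)]; c,r=cv2.minEnclosingCircle(Q[:,:2].astype(np.float32)); return np.round([*c,r,np.median(Q[:,2])],4),np.round(Q.mean(0),4),len(Q)
E
python3 - <<'E'
from h import *
m=model("wrist"); im,dep=bot.read_camera("wrist")
full=cloud("wrist",np.ones(dep.shape,bool),dep,m)
def box(x,y,r): return full[(abs(full[:,0]-x)<r)&(abs(full[:,1]-y)<r)]
P=box(.653,.119,.04); print("knob",enc(P,.234,.242)); print("cap",enc(P,.214,.221))
print("dish rim",enc(box(.439,-.215,.05),.011,.02)); 
P=box(.459,-.023,.06); print("foot",enc(P,.005,.012)); print("peg",enc(P,.055,.08))
P=box(.653,-.108,.08); Q=P[(P[:,2]>.011)&(P[:,2]<.02)]; print("tray",cv2.minAreaRect(Q[:,:2].astype(np.float32)),np.median(Q[:,2]))
# rack from side + scene
for c in("side","scene"):
    i,d=bot.read_camera(c); P=cloud(c,np.ones(d.shape,bool),d); P=P[(abs(P[:,0]-.467)<.09)&(abs(P[:,1]-.24)<.09)&(P[:,2]>.055)&(P[:,2]<.07)]
    print("rack",c,cv2.minAreaRect(P[:,:2].astype(np.float32)),np.median(P[:,2]),len(P))
E
```

```text
knob (array([0.6524, 0.1166, 0.0091, 0.236 ]), array([0.652 , 0.1164, 0.236 ]), 318)
cap (array([0.6524, 0.1165, 0.0231, 0.2162]), array([0.6513, 0.1165, 0.2162]), 1483)
dish rim (array([ 0.4387, -0.2165,  0.0407,  0.0132]), array([ 0.4408, -0.2158,  0.0132]), 153)
foot (array([ 0.4585, -0.0232,  0.0498,  0.0071]), array([ 0.4591, -0.0215,  0.0071]), 2200)
peg (array([ 0.4588, -0.0232,  0.0058,  0.0665]), array([ 0.4597, -0.0223,  0.0655]), 54)
tray ((0.6530879735946655, -0.10724714398384094), (0.09244002401828766, 0.10336729139089584), 72.31271362304688) 0.01379375661196954
rack side ((0.4707394540309906, 0.2387312948703766), (0.11028225719928741, 0.10704811662435532), 83.81314849853516) 0.060667441802411425 669
rack scene ((0.46887117624282837, 0.23890459537506104), (0.1063259169459343, 0.10836292058229446), 84.55309295654297) 0.06201024986553881 498
```

```bash
python3 -m pendant '[[0.0854,0.03,0.02,-0.0,0],[0.0854,0.03,0.02,0,0],[0.0854,0.03,0.02,0.025,0],[0.0854,0.027,0.02,0.03,0],[0.0854,0,0,0.03,0],[0.0854,0,0,0,0],[0.0854,0,0,0,0]]'
python3 - <<'E'
from h import *
m=model("wrist"); im,dep=bot.read_camera("wrist"); o=bot.get_obs();print(o['eef_pos'],o['tool_rot'])
P=cloud("wrist",np.ones(dep.shape,bool),dep,m); P=P[(abs(P[:,0]-.653)<.04)&(abs(P[:,1]-.119)<.04)]; print("knob",enc(P,.232,.242)); print("cap",enc(P,.213,.221))
cv2.imwrite("pics/w2.png",im)
E
```

```text
t: 2.63
eef_pos: [0.6524, 0.1131, 0.4812]
tool_rot: [-0.001, 0.707, 0.707, -0.002]
contact_force: [0.5, -1.3, 0.2]
gripper_width: 0.998
grasp_force: 0.0
[0.65279958 0.11237139 0.48375919] [ 2.10221506e-04  7.07642464e-01  7.06570514e-01 -4.56244330e-04]
knob (array([0.6524, 0.1167, 0.009 , 0.2359]), array([0.6527, 0.1174, 0.2358]), 399)
cap (array([0.6526, 0.1166, 0.0233, 0.2161]), array([0.6526, 0.119 , 0.2161]), 1718)
```

```bash
python3 -m pendant '[[0.0854,0.004,0,0.025,0],[0.0854,0,0,0.025,0],[0.0854,0,0,0.02,0],[0.0854,0,0,0,0],[0.0854,0,0,0,0],[0.0854,0,0,0,0]]'; python3 -c "
from h import *
for i in range(3):
  bot.read_camera('wrist'); print(bot.get_obs()['eef_pos'])"
```

```text
t: 3.18
eef_pos: [0.6533, 0.1168, 0.4164]
tool_rot: [0.001, 0.708, 0.707, 0.002]
contact_force: [0.1, 0.1, 1.4]
gripper_width: 0.996
grasp_force: 0.0
[0.65329472 0.11695966 0.41642555]
[0.65317936 0.11712146 0.41609306]
[0.65302317 0.11724514 0.41565204]
```

```bash
python3 -m pendant '[[0.0854,0,0,0.012,0],[0.0854,0,0,0.010,0],[0.0854,0,0,0,0],[0.0854,0,0,0,0],[0.01,0,0,0,0],[0.01,0,0,0,0],[0.01,0,0,0,0],[0.01,0,0,0,0],[0.01,0,0,0,0],[0.01,0,0,0,0],[0.01,0,0,0,0]]' 40
```

```text
t: 4.25
eef_pos: [0.6526, 0.1175, 0.3916]
tool_rot: [0.0, 0.707, 0.707, 0.0]
contact_force: [0.6, -0.2, 1.8]
gripper_width: 0.191
grasp_force: 39.0
```

```bash
python3 -m pendant '[[0.01,0,0,-0.01,0],[0.01,0,0,-0.02,0],[0.01,0,0,-0.02,0],[0.01,0,0,0,0],[0.01,0,0,0,0]]'
python3 -m pendant '[[0.01,-0.02,-0.013,0,0],[0.01,-0.03,-0.02,0,0],[0.01,-0.03,-0.02,0,0],[0.01,-0.03,-0.02,0,0],[0.01,-0.03,-0.02,0,0],[0.01,-0.03,-0.02,0,0],[0.01,-0.03,-0.02,0,0],[0.01,-0.03,-0.02,0,0],[0.01,-0.03,-0.02,0,0],[0.01,-0.03,-0.02,0,0],[0.01,-0.03,-0.015,0,0],[0.01,-0.014,-0.006,0,0]]'
python3 -m pendant '[[0.01,0,0,0,0],[0.01,0,0,0.03,0],[0.01,0,0,0.03,0],[0.01,0,0,0.03,0],[0.01,0,0,0.03,0],[0.01,0,0,0,0],[0.01,0,0,0,0],[0.01,0,0,0,0]]'
```

```text
t: 4.67
eef_pos: [0.6528, 0.1175, 0.443]
tool_rot: [0.001, 0.707, 0.707, 0.001]
contact_force: [-0.5, -0.4, -1.1]
gripper_width: 0.191
grasp_force: 39.0
t: 5.67
eef_pos: [0.4352, -0.2203, 0.4405]
tool_rot: [-0.001, 0.709, 0.705, -0.001]
contact_force: [0.4, -0.1, -0.1]
gripper_width: 0.188
grasp_force: 39.1
t: 6.33
eef_pos: [0.4392, -0.2163, 0.3223]
tool_rot: [0.0, 0.707, 0.707, 0.0]
contact_force: [0.1, -0.3, -0.8]
gripper_width: 0.191
grasp_force: 39.1
```

```bash
python3 -m pendant '[[0.01,0,0,0.03,0],[0.01,0,0,0.03,0],[0.01,0,0,0.03,0],[0.01,0,0,0.02,0],[0.01,0,0,0.01,0],[0.01,0,0,0,0],[0.01,0,0,0,0],[0.01,0,0,0,0]]'
python3 - <<'E'
from h import *
im,d=bot.read_camera("wrist"); cv2.imwrite("pics/w3.png",im); print(bot.get_obs()['eef_pos'])
E
```

```text
t: 7.0
eef_pos: [0.4395, -0.2169, 0.203]
tool_rot: [0.001, 0.707, 0.707, 0.001]
contact_force: [-0.1, -0.9, -0.9]
gripper_width: 0.192
grasp_force: 39.2
[ 0.43945493 -0.21687368  0.20295153]
```

View pics/w3.png

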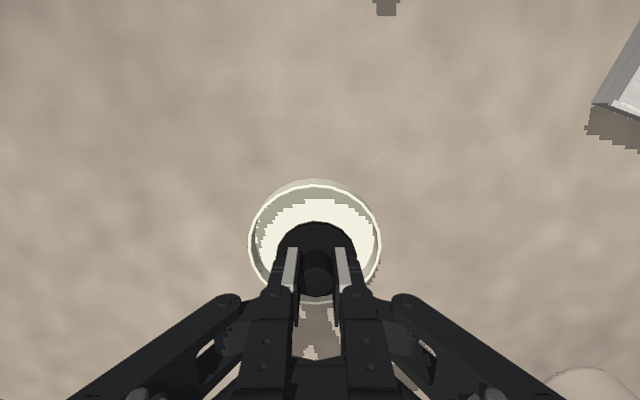

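The lid is level in the pads at (317,260), above and inside the dish rim, which is at (315,243). I'll lower the last 12 mm slowly.

```bash
python3 -m pendant '[[0.01,0,0,0.005,0],[0.01,0,0,0.004,0],[0.01,0,0,0.002,0],[0.01,0,0,0,0],[0.01,0,0,0,0]]'
```

```text
t: 7.47
eef_pos: [0.4384, -0.2165, 0.1901]
tool_rot: [-0.0, 0.707, 0.707, -0.0]
contact_force: [0.1, 0.1, -0.7]
gripper_width: 0.188
grasp_force: 39.2
```

```bash
python3 -m pendant '[[0.01,0,0,0.0015,0],[0.01,0,0,0,0],[0.03,0,0,0,0],[0.035,0,0,0,0],[0.035,0,0,0,0],[0.035,0,0,0,0],[0.035,0,0,-0.01,0],[0.04,0,0,-0.03,0],[0.085,0,0,-0.035,0],[0.085,0,0,-0.035,0],[0.085,0,0,-0.035,0],[0.085,0,0,-0.035,0]]'
python3 -m pendant '[[0.085,0,0,-0.035,0],[0.085,0,0,-0.03,0],[0.085,0.0,0,-0.03,0],[0.085,0,0,0,0],[0.085,0,0,0,0]]'
python3 - <<'E'
from h import *
m=model("wrist");im,d=bot.read_camera("wrist"); print(bot.get_obs()['eef_pos'])
P=cloud("wrist",np.ones(d.shape,bool),d,m);P=P[(abs(P[:,0]-.4387)<.045)&(abs(P[:,1]+.2165)<.045)]
print(enc(P,.028,.045),enc(P,.017,.045)); Q=P[P[:,2]>.028]; print(np.linalg.lstsq(np.c_[Q[:,:2]-Q[:,:2].mean(0),np.ones(len(Q))],Q[:,2],rcond=None)[0])
E
```

```text
t: 8.47
eef_pos: [0.4379, -0.2164, 0.3711]
tool_rot: [0.0, 0.707, 0.707, 0.0]
contact_force: [2.0, -0.5, -0.0]
gripper_width: 0.986
grasp_force: 0.0
t: 8.88
eef_pos: [0.4384, -0.2167, 0.4659]
tool_rot: [0.002, 0.707, 0.707, 0.001]
contact_force: [0.3, 0.1, -0.0]
gripper_width: 0.995
grasp_force: 0.0
[ 0.43809547 -0.2164581   0.46422119]
(array([ 0.4379, -0.2173,  0.0089,  0.0339]), array([ 0.438 , -0.2166,  0.0337]), 130) (array([ 0.4378, -0.2171,  0.0091,  0.0337]), array([ 0.4378, -0.216 ,  0.0325]), 147)
[0.00314484 3.03576639 0.36229852]
```

The lid is seated, knob top at 34 mm and within 1 mm of the dish centre. Next is the funnel.

```bash
python3 -m pendant '[[0.085,0.015,0.01,0,0],[0.085,0.03,0.02,0,0],[0.085,0.03,0.02,0,0],[0.085,0.03,0.02,0,0],[0.085,0.03,0.02,0,0],[0.085,0.03,0.02,0,0],[0.085,0.03,0.02,0,0],[0.085,0.03,0.02,0,0],[0.085,0.03,0.02,0,0],[0.085,0.03,0.02,0,0],[0.085,0.03,0.01,0,0],[0.085,0.018,0.004,0,0]]'
python3 -m pendant '[[0.085,0.01,0,0,0],[0.085,0,0,0,0],[0.085,0,0,0,0],[0.085,0,0,0,0]]'
python3 - <<'E'
from h import *
m=model("wrist");im,d=bot.read_camera("wrist"); print(bot.get_obs()['eef_pos'])
P=cloud("wrist",np.ones(d.shape,bool),d,m);P=P[(abs(P[:,0]-.6525)<.045)&(abs(P[:,1]-.1165)<.045)]
print(enc(P,.205,.218))
E
```

```text
t: 9.93
eef_pos: [0.643, 0.1206, 0.461]
tool_rot: [-0.002, 0.706, 0.708, -0.001]
contact_force: [0.0, 0.7, -0.3]
gripper_width: 0.993
grasp_force: 0.0
t: 10.27
eef_pos: [0.6423, 0.1241, 0.4633]
tool_rot: [0.0, 0.708, 0.706, -0.001]
contact_force: [-0.3, -0.7, 0.7]
gripper_width: 0.995
grasp_force: 0.0
[0.6423659  0.12403953 0.46361954]
(array([0.6524, 0.1166, 0.0261, 0.2099]), array([0.6526, 0.1178, 0.2096]), 1370)
```

```bash
python3 -m pendant '[[0.085,-0.007,0.01,0,0],[0.085,0,0,0,0],[0.085,0,0,0.03,0],[0.085,0,0,0.03,0],[0.085,0,0,0.03,0],[0.085,0,0,0.02,0],[0.085,0,0,0,0],[0.085,0,0,0,0],[0.085,0,0,0,0]]' 60
```

```text
t: 11.07
eef_pos: [0.6533, 0.119, 0.3554]
tool_rot: [0.001, 0.707, 0.707, 0.001]
contact_force: [0.2, 0.4, 0.2]
gripper_width: 0.996
grasp_force: 0.0
```

```bash
python3 -m pendant '[[0.085,-0.002,-0.001,0.002,0],[0.085,0,0,0,0],[0.04,0,0,0,0],[0.04,0,0,0,0],[0.04,0,0,0,0],[0.04,0,0,0,0],[0.04,0,0,0,0],[0.04,0,0,0,0]]'
python3 -m pendant '[[0.04,0,0,-0.005,0],[0.04,0,0,-0.01,0],[0.04,0,0,-0.02,0],[0.04,0,0,-0.02,0],[0.04,0,0,0,0],[0.04,0,0,0,0]]'
python3 - <<'E'
from h import *
im,d=bot.read_camera("side"); cv2.imwrite("pics/s2.png",cv2.resize(im[120:320,180:480],None,fx=2.5,fy=2.5))
E
```

```text
t: 11.73
eef_pos: [0.6517, 0.1176, 0.3528]
tool_rot: [0.0, 0.707, 0.707, 0.001]
contact_force: [-0.5, -0.6, 5.5]
gripper_width: 0.591
grasp_force: 61.4
t: 12.23
eef_pos: [0.6518, 0.1175, 0.4082]
tool_rot: [0.001, 0.707, 0.707, 0.001]
contact_force: [-0.3, 0.1, -2.9]
gripper_width: 0.595
grasp_force: 62.6
```

View pics/s2.png

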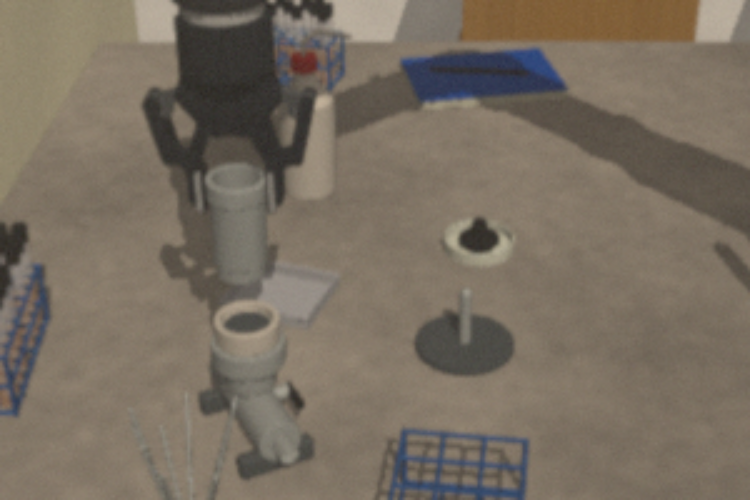

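The crop shows the funnel hanging upright at (238,225) with the ring left on the base at (247,330) and the lid in its dish at (480,240). Now to the peg.

```bash
python3 -m pendant '[[0.04,-0.01,-0.013,0,0],[0.04,-0.0175,-0.024,0,0],[0.04,-0.0175,-0.024,0,0],[0.04,-0.0175,-0.024,0,0],[0.04,-0.0175,-0.024,0,0],[0.04,-0.0175,-0.024,0,0],[0.04,-0.0175,-0.024,0,0],[0.04,-0.0175,-0.024,0,0],[0.04,-0.0075,-0.012,0,0],[0.04,0,0,0,0],[0.04,0,0,0,0],[0.04,0,0,0,0]]'
python3 -m pendant '[[0.04,0,0,0.03,0],[0.04,0,0,0.03,0],[0.04,0,0,0.015,0],[0.04,0,0,0,0],[0.04,0,0,0,0],[0.04,0,0,0,0]]'
python3 - <<'E'
from h import *
m=model("wrist");im,d=bot.read_camera("wrist"); cv2.imwrite("pics/w4.png",im); print(bot.get_obs()['eef_pos'])
im,d=bot.read_camera("side"); cv2.imwrite("pics/s3.png",cv2.resize(im[120:320,230:470],None,fx=2.5,fy=2.5))
E
```

```text
t: 13.28
eef_pos: [0.4593, -0.0216, 0.4066]
tool_rot: [0.0, 0.707, 0.707, 0.0]
contact_force: [-0.6, -0.4, -1.2]
gripper_width: 0.597
grasp_force: 62.8
t: 13.78
eef_pos: [0.4597, -0.022, 0.3326]
tool_rot: [0.0, 0.707, 0.707, 0.001]
contact_force: [-0.2, -0.1, -2.6]
gripper_width: 0.59
grasp_force: 62.9
[ 0.45962904 -0.02211092  0.33290403]
```

View pics/s3.png

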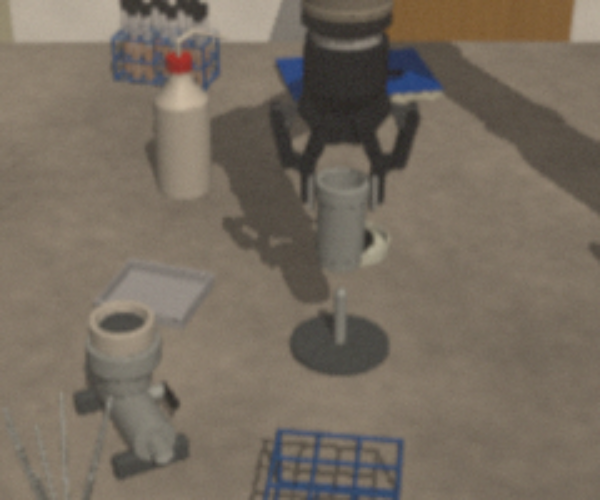

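The funnel's lower end is at (341,262), right over the peg tip at (341,292). Lowering.

```bash
python3 -m pendant '[[0.04,0,-0.001,0.015,0],[0.04,0,0,0.02,0],[0.04,0,0,0.02,0],[0.04,0,0,0.02,0],[0.04,0,0,0.01,0],[0.04,0,0,0,0],[0.04,0,0,0,0],[0.04,0,0,0.004,0],[0.04,0,0,0,0],[0.04,0,0,0,0]]'
```

```text
t: 14.72
eef_pos: [0.4578, -0.0225, 0.2434]
tool_rot: [0.0, 0.707, 0.707, 0.001]
contact_force: [0.5, -0.1, -0.7]
gripper_width: 0.591
grasp_force: 62.9
```

```bash
python3 -m pendant '[[0.04,0,0,0.002,0],[0.04,0,0,0.001,0],[0.04,0,0,0.001,0],[0.04,0,0,0,0],[0.04,0,0,0,0]]'
```

```text
t: 15.13
eef_pos: [0.4579, -0.0225, 0.2397]
tool_rot: [0.0, 0.707, 0.707, 0.0]
contact_force: [-1.9, 0.3, 10.3]
gripper_width: 0.59
grasp_force: 63.8
```

Contact shows 10 N upward, so the funnel is down on the foot plate. Releasing and rising, then over to the pre-filter ring.

```bash
python3 -m pendant '[[0.065,0,0,0,0],[0.075,0,0,0,0],[0.08,0,0,0,0],[0.08,0,0,0,0],[0.085,0,0,-0.01,0],[0.085,0,0,-0.03,0],[0.085,0,0,-0.03,0],[0.085,0,0,-0.03,0],[0.085,0,0,-0.03,0],[0.085,0,0,-0.03,0],[0.085,0,0,-0.02,0],[0.085,0,0,0,0]]'
python3 -m pendant '[[0.085,0.01,0.014,0,0],[0.085,0.0175,0.024,0,0],[0.085,0.0175,0.024,0,0],[0.085,0.0175,0.024,0,0],[0.085,0.0175,0.024,0,0],[0.085,0.0175,0.024,0,0],[0.085,0.0175,0.024,0,0],[0.085,0.0175,0.024,0,0],[0.085,0.0065,0.012,0,0],[0.085,0,0,0,0],[0.085,0,0,0,0],[0.085,0,0,0,0]]'
python3 - <<'E'
from h import *
m=model("wrist");im,d=bot.read_camera("wrist"); print(bot.get_obs()['eef_pos'])
A=cloud("wrist",np.ones(d.shape,bool),d,m);P=A[(abs(A[:,0]-.6525)<.045)&(abs(A[:,1]-.1165)<.045)]
print("ring",enc(P,.123,.135)); 
i,d=bot.read_camera("side");A=cloud("side",np.ones(d.shape,bool),d);P=A[(abs(A[:,0]-.4588)<.045)&(abs(A[:,1]+.0232)<.045)]; print("funnel",enc(P,.09,.11))
cv2.imwrite("pics/w5.png",im)
E
```

```text
t: 16.13
eef_pos: [0.4585, -0.0225, 0.4238]
tool_rot: [0.003, 0.707, 0.707, 0.003]
contact_force: [0.2, -0.2, -0.3]
gripper_width: 0.993
grasp_force: 0.0
t: 17.13
eef_pos: [0.6508, 0.1155, 0.4183]
tool_rot: [-0.0, 0.707, 0.707, -0.001]
contact_force: [0.1, -0.7, 0.4]
gripper_width: 0.997
grasp_force: 0.0
[0.65073497 0.11532607 0.41860443]
ring (array([0.6524, 0.1168, 0.029 , 0.1278]), array([0.6525, 0.1176, 0.1276]), 1166)
funnel (array([ 0.4592, -0.0214,  0.0289,  0.0944]), array([ 0.46  , -0.0199,  0.0943]), 142)
```

View pics/w5.png

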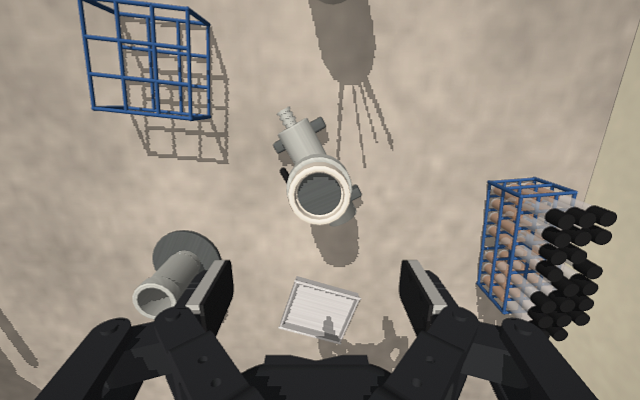

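The ring sits centred at (320,193) and the funnel stands on its foot plate at (170,275). Down onto the ring.

```bash
python3 -m pendant '[[0.085,0.0015,0.0015,0.02,0],[0.085,0,0,0.03,0],[0.085,0,0,0.03,0],[0.085,0,0,0.03,0],[0.085,0,0,0.02,0],[0.085,0,0,0,0],[0.085,0,0,0,0],[0.085,0,0,0,0]]' 50
```

```text
t: 17.9
eef_pos: [0.6535, 0.1177, 0.2906]
tool_rot: [0.001, 0.707, 0.707, 0.001]
contact_force: [0.1, -0.5, -0.5]
gripper_width: 0.995
grasp_force: 0.0
```

```bash
python3 -m pendant '[[0.085,-0.001,-0.001,0.008,0],[0.085,0,0,0,0],[0.085,0,0,0,0],[0.045,0,0,0,0],[0.045,0,0,0,0],[0.045,0,0,0,0],[0.045,0,0,0,0],[0.045,0,0,0,0],[0.045,0,0,0,0]]'
python3 -m pendant '[[0.045,0,0,-0.004,0],[0.045,0,0,-0.01,0],[0.045,0,0,-0.02,0],[0.045,0,0,-0.02,0],[0.045,0,0,0,0],[0.045,0,0,0,0]]'
python3 - <<'E'
from h import *
im,d=bot.read_camera("side"); cv2.imwrite("pics/s4.png",cv2.resize(im[120:320,180:440],None,fx=2.5,fy=2.5))
E
```

```text
t: 18.65
eef_pos: [0.6523, 0.1171, 0.2817]
tool_rot: [0.0, 0.707, 0.707, 0.001]
contact_force: [-1.9, -1.2, 5.8]
gripper_width: 0.657
grasp_force: 53.1
t: 19.15
eef_pos: [0.6524, 0.117, 0.3363]
tool_rot: [0.001, 0.707, 0.707, 0.001]
contact_force: [0.5, 0.1, -1.6]
gripper_width: 0.665
grasp_force: 53.5
```

View pics/s4.png

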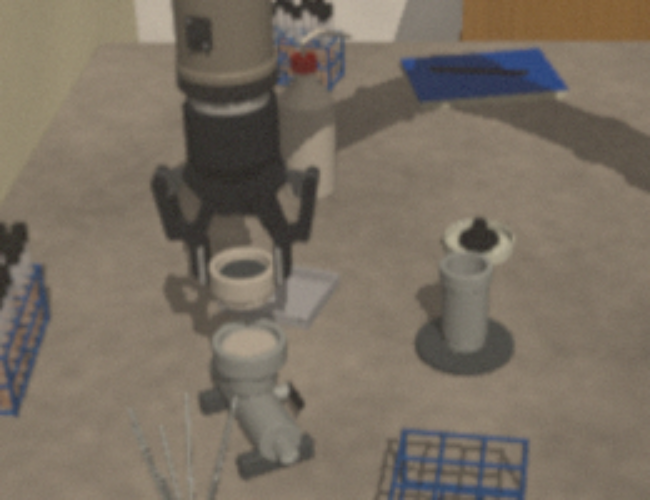

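The ring is held level at (242,278), the base is still on the stand at (249,345), and the funnel stands upright at (465,300). On to the tray.

```bash
python3 -m pendant '[[0.045,-0.015,0,0,0],[0.045,-0.03,0,0,0],[0.045,-0.03,0,0,0],[0.045,-0.03,0,0,0],[0.045,-0.03,0,0,0],[0.045,-0.03,0,0,0],[0.045,-0.03,0,0,0],[0.045,-0.02,0,0,0],[0.045,-0.009,0,0,0],[0.045,0,0,0,0],[0.045,0,0,0,0]]'
python3 -m pendant '[[0.045,0,0,0.02,0],[0.045,0,0,0.03,0],[0.045,0,0,0.03,0],[0.045,0,0,0.03,0],[0.045,0,0,0.02,0],[0.045,0,0,0.01,0],[0.045,0,0,0,0],[0.045,0,0,0,0],[0.045,0,0,0,0]]'
```

```text
t: 20.12
eef_pos: [0.6517, -0.1068, 0.3339]
tool_rot: [-0.001, 0.707, 0.707, -0.0]
contact_force: [0.7, 0.3, -0.8]
gripper_width: 0.66
grasp_force: 53.5
t: 20.87
eef_pos: [0.653, -0.1063, 0.1964]
tool_rot: [0.001, 0.707, 0.707, 0.001]
contact_force: [0.9, 0.1, -0.5]
gripper_width: 0.658
grasp_force: 53.5
```

```bash
python3 -m pendant '[[0.045,0,0,0.005,0],[0.045,0,0,0.004,0],[0.045,0,0,0.001,0],[0.045,0,0,0.001,0],[0.045,0,0,0,0],[0.045,0,0,0,0]]'
```

```text
t: 21.37
eef_pos: [0.652, -0.1071, 0.1847]
tool_rot: [-0.0, 0.707, 0.707, 0.0]
contact_force: [-2.9, 0.6, 6.8]
gripper_width: 0.663
grasp_force: 54.2
```

The ring is on the tray floor. Releasing and returning for the base.

```bash
python3 -m pendant '[[0.065,0,0,0,0],[0.075,0,0,0,0],[0.08,0,0,0,0],[0.08,0,0,0,0],[0.085,0,0,-0.01,0],[0.085,0,0,-0.03,0],[0.085,0,0,-0.04,0],[0.085,0,0,-0.04,0],[0.085,0,0,-0.04,0],[0.085,0,0,-0.03,0],[0.085,0,0,-0.02,0],[0.085,0,0,0,0]]'
python3 -m pendant '[[0.085,0.015,0,0,0],[0.085,0.03,0,0,0],[0.085,0.03,0,0,0],[0.085,0.03,0,0,0],[0.085,0.03,0,0,0],[0.085,0.03,0,0,0],[0.085,0.03,0,0,0],[0.085,0.02,0,0,0],[0.085,0.008,0,0,0],[0.085,0,0,0,0],[0.085,0,0,0,0],[0.085,0,0,0,0]]'
python3 - <<'E'
from h import *
m=model("wrist");im,d=bot.read_camera("wrist"); print(bot.get_obs()['eef_pos'])
A=cloud("wrist",np.ones(d.shape,bool),d,m);P=A[(abs(A[:,0]-.6525)<.05)&(abs(A[:,1]-.1165)<.05)]
print("base",enc(P,.102,.112))
P=A[(abs(A[:,0]-.468)<.075)&(abs(A[:,1]-.239)<.075)&(A[:,2]>.056)&(A[:,2]<.07)]; print("rack",cv2.minAreaRect(P[:,:2].astype(np.float32)),np.median(P[:,2]))
P=A[(abs(A[:,0]-.653)<.045)&(abs(A[:,1]+.107)<.045)]; print("ring",enc(P,.025,.04))
cv2.imwrite("pics/w6.png",im)
E
```

```text
t: 22.37
eef_pos: [0.6532, -0.1073, 0.4006]
tool_rot: [0.004, 0.707, 0.707, 0.003]
contact_force: [0.7, 0.5, 0.1]
gripper_width: 0.996
grasp_force: 0.0
t: 23.37
eef_pos: [0.6521, 0.1138, 0.3932]
tool_rot: [0.0, 0.708, 0.706, -0.001]
contact_force: [0.7, 0.1, 0.5]
gripper_width: 0.994
grasp_force: 0.0
[0.65218269 0.11353162 0.39337495]
base (array([0.6519, 0.1166, 0.033 , 0.1059]), array([0.6518, 0.118 , 0.1058]), 1543)
rack ((0.46970051527023315, 0.2370142936706543), (0.10360205918550491, 0.10715549439191818), 83.93583679199219) 0.06084498754735947
ring (array([ 0.6514, -0.1066,  0.0292,  0.0302]), array([ 0.6512, -0.1055,  0.0296]), 569)
```

View pics/w6.png

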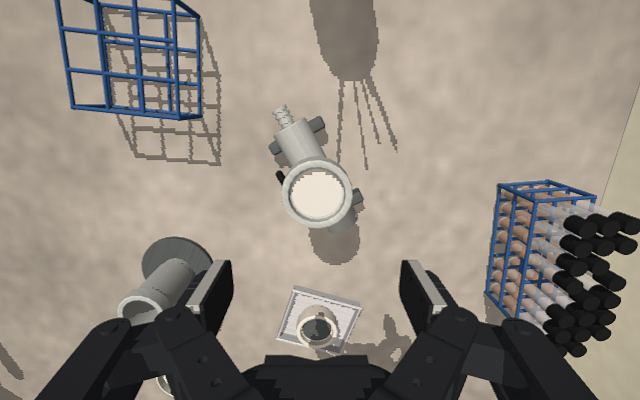

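The base is at (317,195) and the ring lies flat in the tray at (317,328). Down onto the base.

```bash
python3 -m pendant '[[0.085,0.003,0,0.02,0],[0.085,0,0,0.03,0],[0.085,0,0,0.03,0],[0.085,0,0,0.03,0],[0.085,0,0,0.015,0],[0.085,0,0,0,0],[0.085,0,0,0,0],[0.085,0,0,0,0]]' 70
```

```text
t: 24.08
eef_pos: [0.6528, 0.1181, 0.2702]
tool_rot: [0.001, 0.708, 0.707, 0.001]
contact_force: [-0.3, -0.5, 0.9]
gripper_width: 0.997
grasp_force: 0.0
```

```bash
python3 -m pendant '[[0.085,-0.0015,-0.0005,0.007,0],[0.085,0,0,0.005,0],[0.085,0,0,0,0],[0.085,0,0,0,0],[0.055,0,0,0,0],[0.055,0,0,0,0],[0.055,0,0,0,0],[0.055,0,0,0,0],[0.055,0,0,0,0],[0.055,0,0,0,0]]'
python3 -m pendant '[[0.055,0,0,-0.004,0],[0.055,0,0,-0.01,0],[0.055,0,0,-0.02,0],[0.055,0,0,-0.03,0],[0.055,0,0,0,0],[0.055,0,0,0,0]]'
python3 - <<'E'
from h import *
im,d=bot.read_camera("side"); cv2.imwrite("pics/s5.png",cv2.resize(im[120:360,180:440],None,fx=2.5,fy=2.5))
m=model("wrist");im,d=bot.read_camera("wrist")
A=cloud("wrist",np.ones(d.shape,bool),d,m);print(bot.get_obs()['eef_pos'])
P=A[(abs(A[:,0]-.468)<.075)&(abs(A[:,1]-.239)<.075)&(A[:,2]>.056)&(A[:,2]<.07)]; print("rack",cv2.minAreaRect(P[:,:2].astype(np.float32)))
E
```

```text
t: 24.92
eef_pos: [0.6519, 0.1176, 0.258]
tool_rot: [0.0, 0.707, 0.707, 0.001]
contact_force: [-1.1, -0.3, 5.3]
gripper_width: 0.748
grasp_force: 76.7
t: 25.42
eef_pos: [0.6521, 0.1176, 0.3231]
tool_rot: [0.001, 0.707, 0.707, 0.002]
contact_force: [-0.3, -1.0, -3.9]
gripper_width: 0.749
grasp_force: 77.9
[0.65097965 0.11736676 0.32015033]
rack ((0.47033557295799255, 0.22796790301799774), (0.08568423241376877, 0.10470271110534668), 84.15355682373047)
```

View pics/s5.png

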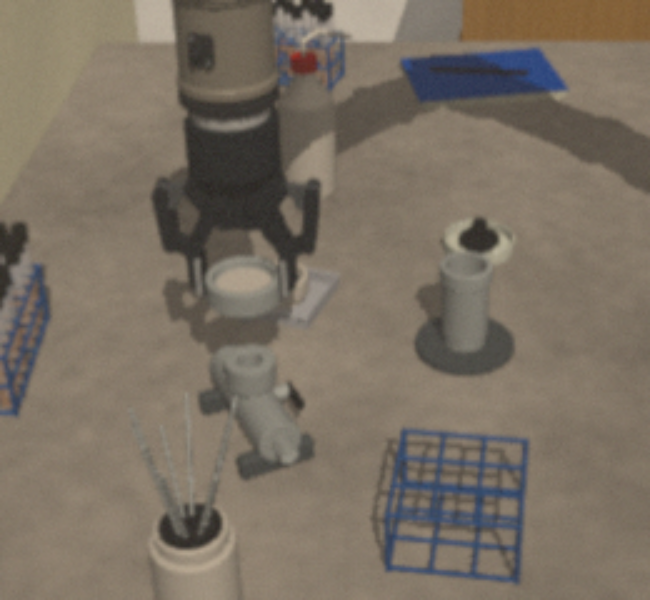

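The base is held level at (245,285), clear of the port. Now to the rack.

```bash
python3 -m pendant '[[0.055,0,-0.012,-0.01,0],[0.055,0.01,-0.023,-0.01,0],[0.055,0.017,-0.023,0,0],[0.055,0.017,-0.023,0,0],[0.055,0.017,-0.023,0,0],[0.055,0.017,-0.023,0,0],[0.055,0.017,-0.023,0,0],[0.055,0.017,-0.02,0,0],[0.055,0.01,-0.012,0,0],[0.055,0,0,0,0],[0.055,0,0,0,0],[0.055,0,0,0,0]]'
python3 - <<'E'
from h import *
m=model("wrist");im,d=bot.read_camera("wrist")
A=cloud("wrist",np.ones(d.shape,bool),d,m);print(bot.get_obs()['eef_pos'])
P=A[(abs(A[:,0]-.468)<.075)&(abs(A[:,1]-.239)<.075)&(A[:,2]>.056)&(A[:,2]<.07)]; print("rack",cv2.minAreaRect(P[:,:2].astype(np.float32)))
cv2.imwrite("pics/w7.png",im)
for c in("side","scene"):
    i,d=bot.read_camera(c); A=cloud(c,np.ones(d.shape,bool),d); P=A[(abs(A[:,0]-.467)<.09)&(abs(A[:,1]-.24)<.09)&(A[:,2]>.055)&(A[:,2]<.068)]
    print("rack",c,cv2.minAreaRect(P[:,:2].astype(np.float32)))
    cv2.imwrite(f"pics/{c}7.png",i)
i=cv2.imread("pics/side7.png"); cv2.imwrite("pics/s7.png",cv2.resize(i[180:380,270:470],None,fx=3,fy=3))
E
```

```text
t: 26.52
eef_pos: [0.4698, 0.2387, 0.34]
tool_rot: [0.0, 0.707, 0.707, -0.001]
contact_force: [-0.7, -1.0, -2.4]
gripper_width: 0.751
grasp_force: 78.1
[0.47008957 0.2385008  0.34011927]
rack ((0.4697601795196533, 0.23948247730731964), (0.10513627529144287, 0.106356181204319), 83.92597198486328)
rack side ((0.47006869316101074, 0.23896180093288422), (0.11088914424180984, 0.10693914443254471), 84.37511444091797)
rack scene ((0.4691670536994934, 0.23871485888957977), (0.10670150816440582, 0.10888607800006866), 84.375732421875)
```

View pics/w7.png

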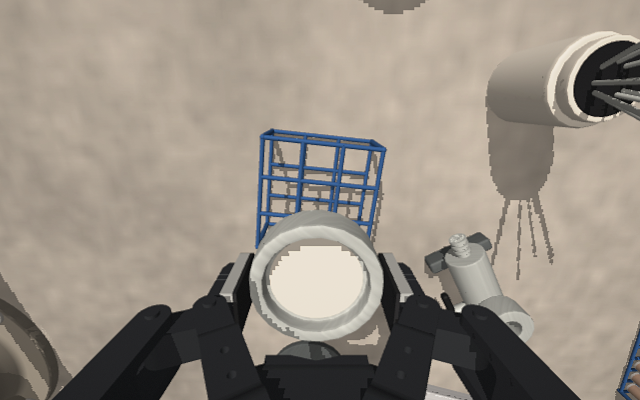

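View pics/s7.png

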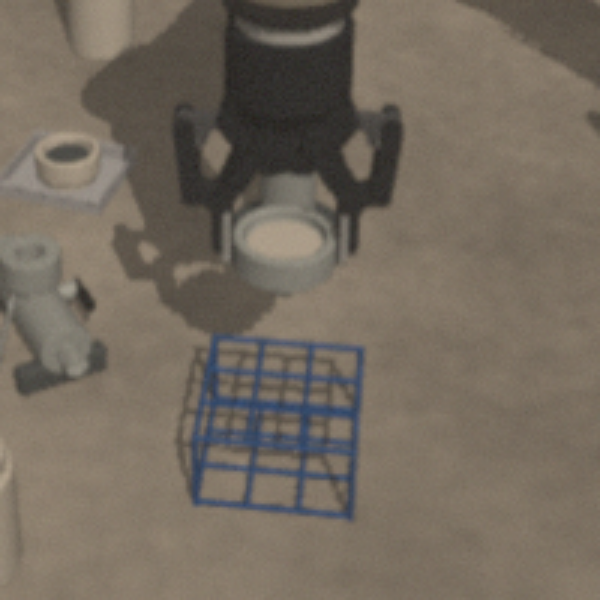

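In the wrist view the base is in the pads at (317,280), over the rack's lower part; all three cameras put the rack centre at (0.470, 0.239), under the base. Lowering in steps.

```bash
python3 -m pendant '[[0.055,0.0015,0,0.015,0],[0.055,0,0,0.02,0],[0.055,0,0,0.02,0],[0.055,0,0,0.015,0],[0.055,0,0,0,0],[0.055,0,0,0.008,0],[0.055,0,0,0.008,0],[0.055,0,0,0,0],[0.055,0,0,0,0]]'
```

```text
t: 27.42
eef_pos: [0.4697, 0.2409, 0.2548]
tool_rot: [0.0, 0.707, 0.707, 0.0]
contact_force: [0.2, -0.9, -3.3]
gripper_width: 0.752
grasp_force: 78.1
```

```bash
python3 -m pendant '[[0.055,0,0,0.006,0],[0.055,0,0,0.006,0],[0.055,0,0,0.003,0],[0.055,0,0,0,0],[0.055,0,0,0.002,0],[0.055,0,0,0.001,0],[0.055,0,0,0,0],[0.055,0,0,0,0]]'
```

```text
t: 28.08
eef_pos: [0.4696, 0.241, 0.2368]
tool_rot: [0.0, 0.707, 0.707, 0.0]
contact_force: [0.3, -0.1, -3.0]
gripper_width: 0.751
grasp_force: 78.2
```

```bash
python3 -m pendant '[[0.055,0,0,0.001,0],[0.055,0,0,0.001,0],[0.055,0,0,0,0],[0.055,0,0,0,0]]'
```

```text
t: 28.42
eef_pos: [0.4696, 0.241, 0.2349]
tool_rot: [0.0, 0.707, 0.707, 0.0]
contact_force: [-1.6, -0.3, 1.6]
gripper_width: 0.744
grasp_force: 78.5
```

Contact at the expected height. Releasing and rising.

```bash
python3 -m pendant '[[0.055,0,0,0.0005,0],[0.055,0,0,0,0],[0.072,0,0,0,0],[0.08,0,0,0,0],[0.085,0,0,0,0],[0.085,0,0,0,0],[0.085,0,0,-0.01,0],[0.085,0,0,-0.03,0],[0.085,0,0,-0.04,0],[0.085,0,0,-0.04,0],[0.085,0,0,-0.04,0],[0.085,0,0,-0.03,0]]'
python3 -m pendant '[[0.085,-0.03,0.02,0,0],[0.085,-0.03,0.02,0,0],[0.085,-0.03,0.02,0,0],[0.085,-0.03,0.02,0,0],[0.085,0,0,0,0],[0.085,0,0,0,0]]'
python3 - <<'E'
from h import *
m=model("wrist");im,d=bot.read_camera("wrist")
A=cloud("wrist",np.ones(d.shape,bool),d,m);print(bot.get_obs()['eef_pos'])
i,d2=bot.read_camera("side");B=cloud("side",np.ones(d2.shape,bool),d2)
for n,x,y,lo,hi in(("base",.47,.239,.075,.095),("ring",.653,-.107,.025,.04),("funnel",.459,-.023,.09,.11),("lid",.4387,-.2165,.028,.045)):
  for c,C in(("w",A),("s",B)):
    P=C[(abs(C[:,0]-x)<.045)&(abs(C[:,1]-y)<.045)]
    if ((P[:,2]>lo)&(P[:,2]<hi)).any(): print(n,c,enc(P,lo,hi))
cv2.imwrite("pics/s8.png",cv2.resize(i[150:380,220:470],None,fx=2.5,fy=2.5))
E
```

```text
t: 29.42
eef_pos: [0.4695, 0.241, 0.4286]
tool_rot: [0.0, 0.707, 0.707, 0.002]
contact_force: [1.5, -1.0, -0.6]
gripper_width: 0.996
grasp_force: 0.0
t: 29.92
eef_pos: [0.5503, 0.1185, 0.4248]
tool_rot: [0.0, 0.709, 0.705, 0.0]
contact_force: [-1.4, 1.1, -0.0]
gripper_width: 0.998
grasp_force: 0.0
[0.54949986 0.12046558 0.42461473]
base w (array([0.469 , 0.2396, 0.0331, 0.077 ]), array([0.4688, 0.2408, 0.079 ]), 3734)
base s (array([0.468 , 0.2411, 0.0349, 0.0786]), array([0.4694, 0.2408, 0.0795]), 604)
ring w (array([ 0.6512, -0.1071,  0.0297,  0.0301]), array([ 0.6507, -0.1053,  0.0296]), 494)
ring s (array([ 0.6505, -0.105 ,  0.0313,  0.0284]), array([ 0.6516, -0.1034,  0.0284]), 116)
funnel w (array([ 0.459 , -0.0229,  0.0262,  0.0964]), array([ 0.4662, -0.0231,  0.0954]), 542)
funnel s (array([ 0.4591, -0.0224,  0.028 ,  0.0944]), array([ 0.4602, -0.0203,  0.0941]), 144)
lid s (array([ 0.4387, -0.2133,  0.0096,  0.032 ]), array([ 0.4392, -0.2128,  0.0319]), 22)
```

View pics/s8.png

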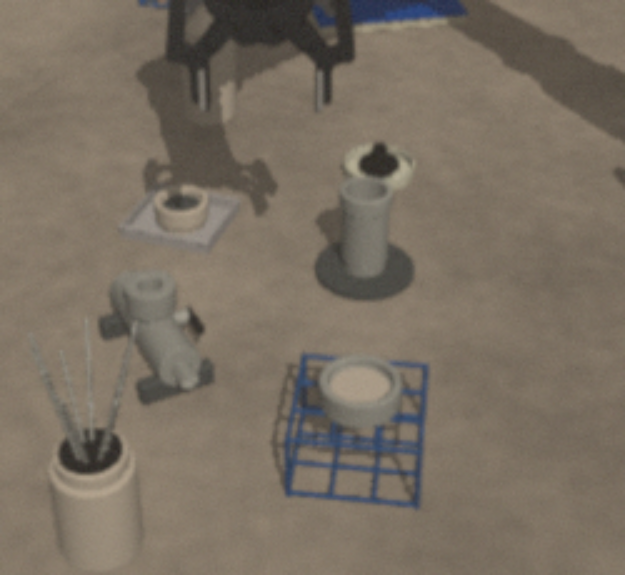

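All four parts stand in their places: the base at (360,390) in the rack, the ring at (181,210), the funnel at (366,230) and the lid at (379,160). The jar hasn't moved. Handing in.

```bash
python3 -c "
from station import bot
print(bot.hand_in())"
```

```text
the job is handed in; nothing more can be done
None
```

I took the stack apart and handed the job in after about 30 s of robot time: the last images show lid, funnel, pre-filter ring and base upright, each within about 4 mm of its place's centre; no verdict came back.

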